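# Peel the top liner off a stuck stack of paint-tray liners and present it

## Task

The white paint-tray liners are stuck together at the rim with half-dried red paint. Peel only the top liner off by lifting its orange tab corner while its opposite end still rests on the stack, leaving the rest of the stack standing where it is and the cups, tins, brush and sanding block alone. Finish holding the liner by its tab, still, roughly level and right way up, with its middle over the middle of the sheet of cardboard and 10 to 25 cm above the bench: do not put it down or let go.

Things in the scene. Friction and masses are not known exactly. Their poses are not given: they have to be found in the camera images.
- liner_centre (a point): middle of the top liner, level with its rim's upper face (59 mm above the bench at the start); axes are the liner's: x along its length towards the tab end, y across, z up
- liner: the top liner: rigid white plastic tray, 240 (x) x 156 (y) mm over its flat 4 mm rim, hollow 28 mm deep with sloping walls, nested in the stack with its rim lying on the stack's; about 80 g (varies by a quarter). Origin 4 mm below liner_centre, at the rim's lower face
- liner_tab (a point): centre of the liner's orange grip tab: an upright block 26 mm (liner x) x 10 mm (liner y, pinch it across this) x 30 mm tall standing on the rim at one corner, 112 mm in x and 52 mm in y from the liner's middle; this point is 15 mm above the rim's upper face and 15 mm below the tab's top. Axes of the liner
- liner_far_end (a point): middle of the lower edge of the liner's rim at the end away from the tab (liner x = -120 mm, 4 mm below liner_centre): the edge about which it turns when peeled. Axes of the liner
- stack: the rest of the stack: a steel roller tray full of white liners stuck together, loose on the bench, 240 x 156 mm over the rim and 55 mm tall, 1.2 to 1.5 kg; origin at the centre of its underside, axes as the liner's at the start. Red lumps on its long sides reach 91 mm from the middle line and 63 mm above the bench
- stack_rim (a point): middle of the stack at rim height. Four red paint skins on its long sides (x = +60 and -75 mm) lap 3 mm over the top liner's rim and bend up like sprung flaps, about 7 mm, before slipping off: about 2 to 3 N each near the tab, 4 to 6 N each at the far end. Raising the tab end 0.3 rad about the far end frees all; pulled up level, all hold at once
- cardboard_centre (a point): middle of the upper face of a brown cardboard sheet fixed on the bench, 240 (x) x 280 (y) x 4 mm; axes along its sides
- cup_brown: open white paint cup with brown paint, 66 mm wide at the rim, 75 mm tall, between the two work places; origin under its centre; leave alone
- cup_red: open white paint cup with red paint, 66 mm wide, 75 mm tall; origin under its centre; leave alone
- small_tin: closed tin with a blue label, 60 mm wide, 70 mm tall; origin under its centre; leave alone
- big_tin: large steel paint tin, 134 mm wide, 120 mm tall, at the far edge of the bench; origin under its centre; leave alone
- sanding_block: cork sanding block 70 x 100 x 30 mm at the far edge; origin under its centre; leave alone
- brush: paint brush lying at the left side of the bench; leave alone

How it is judged:
By the outcome, as a careful person would: the job done as asked, in the order asked, and still so for the second after the job is handed in, while the arm keeps its last pose, push and grip.
It also fails if it takes over 40 s, if anything falls off the work surface, if the arm or the gripper's body presses on something with over 40 N, if the wrist force passes 120 N, or if a joint passes its speed limit or range.

## Robot

A 7-joint arm with a two-finger parallel gripper is mounted at the origin on the work surface. World frame = base frame: x ahead of the robot, y to its left, z up, the work surface at z = 0. Lengths are in m, angles in rad, forces in N, time in s.
With the tool pointing down it reaches from about 0.375 to 0.925 m from the base axis. Payload 3.1 kg.
Tool frame: the origin (TCP) lies midway between the tips of the shut fingers; the grasp point (between the pads) lies env.hold_point_z behind it (env.hold_point_z is the distance from the TCP to the grasp point, in m); y points along the fingers, z is the direction in which the jaws open and shut, and the axes are right-handed (so a half turn about y gives the same grasp; the last joint's range is limited). The gripper opens to 85 mm and grips with 20 to 120 N. Pads are 22 mm wide; open, the fingers measure 114 mm over their backs; the gripper's body (76 mm by 85 mm) begins 54 mm behind the grasp point. The pads swing forward as they close: fully open they stand 13 mm farther back than shut.
Start: joints at [-1.278, 0.383, 0.044, 1.598, -0.018, 1.161, -0.05], TCP at [0.248, 0.601, 0.231] pointing down, gripper open.
Joint ranges: [-2.61, 2.61], [-0.41, 2.15], [-1.48, 1.57], [0, 2.5], [-1.57, 4.71], [0.05, 1.97], [-2.85, 2.85]. Speed limits (rad/s): [2.79, 2.79, 3.14, 3.14, 3.14, 3.14, 3.14].

## Interface

Orientations are given as a unit quaternion [w, x, y, z].
In Python, from plant import env gives the robot as it stands.
- The arm moves only by the tool step_arm, never from a script. Its argument "moves" is a list of rows, each a list of 7 numbers: the shift along the world's x, y, z in mm, then the turn, a rotation vector about the world's x, y, z in degrees, then the gripper command: -1 is fully open, 1 is shut, values between are in proportion. In form: [[x, y, z, rx, ry, rz, grip], ...]. A call has 1 to 8 rows; each row is the pose to reach, as a shift and turn from the pose commanded when the call began; what a row does not reach only later rows make up. A row lasts 1/10 s, in which the tool goes at most 50 mm and 8.59 degrees, less where a joint would pass 70% of its speed; a pose out of reach is approached as far as the arm can. A call with a gripper value outside its range is refused whole. The fingers move at their own pace and stop on an object; the grip force is fixed at half the most. Time passes only in rows, so rows that repeat a pose let the fingers close. It gives the time, the measured TCP pose, the force and the opening at its end, in the units of the state.
- env.get_obs(): the state, without advancing time (a new reading comes with each control period).
- env.camera(name): name is "scene" or "top" or "wrist"; returns the picture (420x560x3 uint8, red, green, blue); there is no depth.
- env.camera_params(name): a dict with "mtx" (3x3 intrinsics, pixels), "D" ([k1, k2, p1, p2, k3] as OpenCV has them; the pictures are not rectified), "rvec" (rotation vector, rad) and "tvec" (3), from world to camera coordinates, as OpenCV has them. Camera axes: x right, y down, z forward; pixel columns grow to the right and rows downward; lengths in m; the calibration is good to about 2 mm. A picture is of the moment at which its call begins: read the wrist's pose just before it. camera_params takes no time and is no camera call; for the wrist camera it gives the pose at the moment of the call.
- env.finish_job(): hands the job in, once; it reports no verdict.
Trained networks look in the newest picture that a camera, given by its name, has taken for a name from the list of things; names that differ only in an ending like _2 or _b are one class to them, and where a whole thing is asked for, a point or a joint stands for the part that bears it (a point fixed in the world has none). Each returns a list of dicts, best first, with "score" (0 to 1); they miss things now and then, are a little off and sometimes report something else, mostly with a low value. They report only what shows in the picture. A call takes as long as a camera call.
- env.boxes_of(name, camera): "position" ([x, y, z] in m, in world coordinates, good to about 4 mm: the middle of the surface that is visible of it).
- env.place_of(name, camera): "position" ([x, y, z] in m, in world coordinates, good to about 4 mm: a listed point, or the origin of a listed thing).
The state is a dict: "time_s": time; "q": joint angles; "qd": joint speeds; "joint_torque": joint torques, N m; "eef_pos": TCP position; "tool_rot": TCP orientation; "force": force on the tool from outside, world axes, zero at the start; "ft_torque": the same for the moment, N m; "gripper_width": finger opening in m.
Only numpy, scipy, OpenCV 4.12 (cv2) and the standard library are available. Lean on these libraries where they do the work, as an engineer would, in place of code of your own. Each camera call takes 0.05 s, during which the arm holds its last target.

## Working session

There is one attempt and no reset: what is moved stays moved. The work goes in short steps, Python scripts to look and compute and a tool call to move; the robot and the scene stay as the last step left them, time stands still between calls to the robot, and variables do not carry over. Pictures are saved under pics/ and viewed, and the job is handed in when it is done.

Besides the shell and the picture viewer there is one more tool, called after "Request:" as name(argument=value, ...) on one line, values as JSON. step_arm: Moves the arm, as the interface text tells. Its arguments: {"type":"object","properties":{"moves":{"type":"array"}},"required":["moves"]}

```bash
mkdir -p pics; ls; python3 - <<'E'
from plant import env
import cv2
o=env.get_obs(); print({k:o[k] for k in("time_s","eef_pos","tool_rot","force","gripper_width")}, env.hold_point_z)
for c in("top","scene"):
    im=env.camera(c); cv2.imwrite(f"pics/{c}0.png",im[:,:,::-1])
    for n in("liner_centre","liner_tab","liner_far_end","stack_rim","cardboard_centre","cup_brown","cup_red","small_tin","big_tin","sanding_block"):
        r=env.place_of(n,c); print(c,n,[(round(d["score"],2),[round(float(v),3) for v in d["position"]]) for d in r[:2]])
E
```

```text
pics
{'time_s': 0.0, 'eef_pos': array([0.24721335, 0.60013263, 0.22985322]), 'tool_rot': array([-0.69274039,  0.69457596, -0.13739231,  0.13710704]), 'force': array([-0.54713573,  0.25206939,  0.27460272]), 'gripper_width': 0.08529988744978492} 0.0187
top liner_centre [(0.85, [0.507, -0.214, 0.06])]
top liner_tab [(0.81, [0.634, -0.211, 0.076])]
top liner_far_end [(0.76, [0.399, -0.165, 0.057])]
top stack_rim [(0.61, [0.429, -0.001, 0.002]), (0.49, [0.41, 0.504, 0.003])]
top cardboard_centre [(0.94, [0.48, 0.234, 0.005])]
top cup_brown [(0.55, [0.428, 0.001, -0.001])]
top cup_red [(0.7, [0.571, -0.002, 0.002])]
top small_tin [(0.73, [0.686, 0.022, 0.001])]
top big_tin [(0.75, [0.776, -0.103, -0.003])]
top sanding_block [(0.66, [0.791, 0.104, -0.0])]
scene liner_centre [(0.96, [0.508, -0.215, 0.061])]
scene liner_tab [(0.61, [0.627, -0.21, 0.077]), (0.31, [0.401, -0.163, 0.052])]
scene liner_far_end [(0.81, [0.405, -0.168, 0.054])]
scene stack_rim []
scene cardboard_centre [(0.96, [0.48, 0.242, -0.002])]
scene cup_brown [(0.76, [0.42, 0.001, -0.0]), (0.65, [0.509, -0.217, 0.058])]
scene cup_red []
scene small_tin [(0.74, [0.685, 0.024, -0.0]), (0.71, [0.507, -0.216, 0.06])]
scene big_tin []
scene sanding_block [(0.9, [0.796, 0.106, -0.0])]
```

View pics/top0.png

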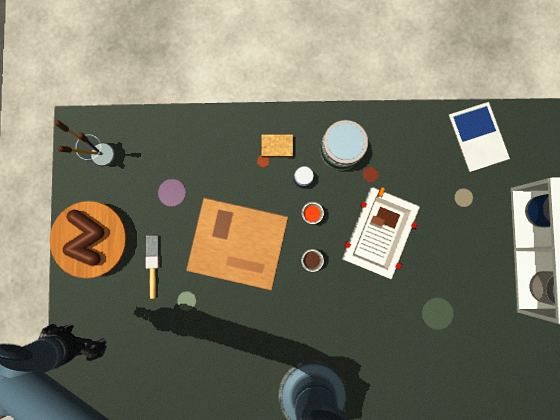

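View pics/scene0.png

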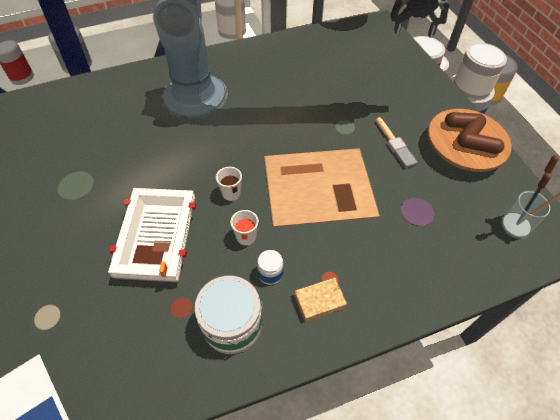

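```bash
cat > h.py <<'E'
import numpy as np, cv2
from scipy.spatial.transform import Rotation as R
from plant import env
def rot(q): return R.from_quat(np.roll(q,-1))
def pix2w(uv,z,p):
    u=cv2.undistortPoints(np.float64(uv).reshape(-1,1,2),p["mtx"],p["D"]).reshape(-1,2)
    M=cv2.Rodrigues(np.float64(p["rvec"]))[0]; t=np.float64(p["tvec"]).ravel()
    C=-M.T@t; d=np.c_[u,np.ones(len(u))]@M
    return C+d*((z-C[2])/d[:,2])[:,None]
def w2pix(X,p): return cv2.projectPoints(np.float64(X).reshape(-1,1,3),np.float64(p["rvec"]),np.float64(p["tvec"]),p["mtx"],p["D"])[0].reshape(-1,2)
E
python3 - <<'E'
from h import *
o=env.get_obs(); m=rot(o["tool_rot"]).as_matrix(); print(m.round(3))
im=cv2.imread("pics/top0.png")
crop=cv2.resize(im[180:290,330:430],None,fx=5,fy=5,interpolation=cv2.INTER_CUBIC); cv2.imwrite("pics/crop0.png",crop)
p=env.camera_params("top")
print(pix2w([[374,187],[419,205],[392,278],[343,261]],.059,p).round(3))
E
```

```text
[[ 0.925 -0.     0.381]
 [-0.381 -0.     0.925]
 [-0.    -1.    -0.   ]]
[[ 0.648 -0.2    0.059]
 [ 0.59  -0.337  0.059]
 [ 0.367 -0.246  0.059]
 [ 0.421 -0.098  0.059]]
```

View pics/crop0.png

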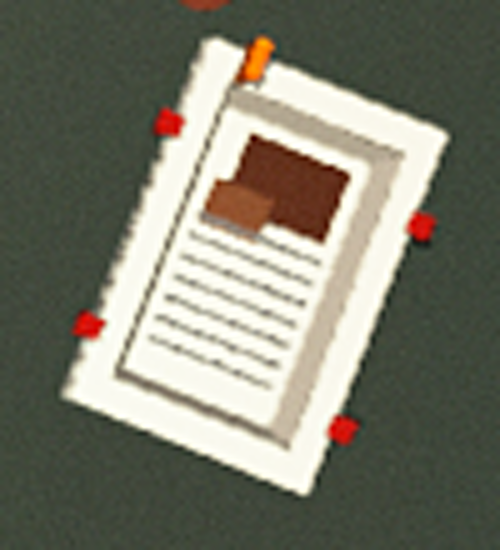

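```bash
python3 - <<'E'
from h import *
p=env.camera_params("top")
c=np.array([[208,37],[448,135],[308,495],[65,397]])/5-.4+[330,180]
W=pix2w(c,.059,p); print(W.round(4)); print(W.mean(0))
for a,b in((W[3],W[0]),(W[2],W[1]),(W[1],W[0]),(W[2],W[3])):
    d=b-a; print(np.degrees(np.arctan2(d[1],d[0])),np.linalg.norm(d))
print(pix2w([np.array([262,47])/5-.4+[330,180]],.089,p))
E
```

```text
[[ 0.6481 -0.1912  0.059 ]
 [ 0.5849 -0.3378  0.059 ]
 [ 0.3656 -0.2437  0.059 ]
 [ 0.4273 -0.0968  0.059 ]]
[ 0.50645091 -0.21738682  0.059     ]
-23.14602952750306 0.24015503071666364
-23.225644941519082 0.23867739693931836
66.67177206663624 0.15958497855943535
67.203092826305 0.15925547381798216
[[ 0.6371603  -0.21665924  0.089     ]]
```

Request:
step_arm(moves=[[40,-50,20,0,0,0,-1],[80,-100,20,0,0,0,-1],[120,-150,20,0,0,0,-1],[160,-200,20,0,0,0,-1],[180,-250,20,0,0,0,-1],[200,-300,20,0,0,0,-1],[220,-350,20,0,0,0,-1],[240,-400,20,0,0,0,-1]])

```text
time_s: 1.9
eef_pos: [0.4599, 0.2655, 0.2516]
tool_rot: [0.694, -0.693, 0.137, -0.138]
force: [0.6, 0.0, -0.7]
gripper_width: 0.0855
```

Request:
step_arm(moves=[[14,-50,0,0,0,0,-0.2],[28,-100,0,0,0,0,-0.2],[42,-150,0,0,0,0,-0.2],[56,-200,0,0,0,0,-0.2],[70,-250,0,0,0,0,-0.2],[84,-300,0,0,0,0,-0.2],[98,-350,0,0,0,0,-0.2],[112,-400,0,0,0,0,-0.2]])

```text
time_s: 2.7
eef_pos: [0.5673, -0.1195, 0.2517]
tool_rot: [0.694, -0.693, 0.137, -0.137]
force: [1.3, 0.6, -0.1]
gripper_width: 0.0512
```

Request:
step_arm(moves=[[0,0,0,0,0,0,-0.2],[0,0,0,0,0,0,-0.2],[0,0,0,0,0,0,-0.2],[0,0,0,0,0,0,-0.2]])

```text
time_s: 3.1
eef_pos: [0.567, -0.1151, 0.251]
tool_rot: [0.694, -0.694, 0.136, -0.136]
force: [0.7, 1.0, -0.0]
gripper_width: 0.0514
```

```bash
python3 - <<'E'
from h import *
o=env.get_obs(); print(o["eef_pos"],o["q"],o["gripper_width"]); print(rot(o["tool_rot"]).as_matrix().round(3))
p=env.camera_params("wrist")
im=env.camera("wrist"); cv2.imwrite("pics/w0.png",im[:,:,::-1])
for n in("liner_centre","liner_tab","liner_far_end"):
    r=env.place_of(n,"wrist"); print(n,[(round(d["score"],2),[round(float(v),3) for v in d["position"]]) for d in r[:2]])
E
```

```text
[ 0.56700238 -0.11512244  0.25099469] [-0.34374003  0.25229562  0.55558306  1.77421189 -0.1456213   1.15636391
  1.44059885] 0.0513697117781541
[[ 0.926 -0.     0.377]
 [-0.377  0.001  0.926]
 [-0.001 -1.     0.001]]
liner_centre [(0.79, [0.507, -0.213, 0.062])]
liner_tab [(0.76, [0.629, -0.209, 0.073])]
liner_far_end [(0.61, [0.399, -0.17, 0.056])]
```

View pics/w0.png

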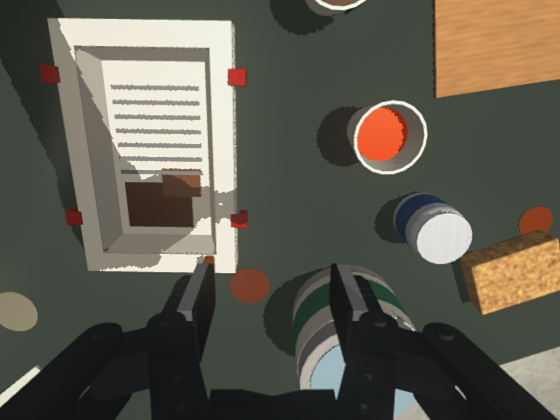

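```bash
python3 - <<'E'
from h import *
p=env.camera_params("wrist")
W=pix2w([[236,272],[88,270],[49,18],[234,21]],.059,p); print(W.round(4)); print(W.mean(0))
for a,b in((W[3],W[0]),(W[2],W[1]),(W[1],W[0]),(W[2],W[3])):
    d=b-a; print(np.degrees(np.arctan2(d[1],d[0])),np.linalg.norm(d))
t=np.radians(-22.9); c=np.array([.507,-.216]); x=np.array([np.cos(t),np.sin(t)]); y=np.array([-x[1],x[0]])
print(c+.112*x+.052*y, c-.12*x)
E
```

```text
[[ 0.6493 -0.1923  0.059 ]
 [ 0.5876 -0.3368  0.059 ]
 [ 0.3679 -0.2402  0.059 ]
 [ 0.4302 -0.096   0.059 ]]
[ 0.50874935 -0.21634313  0.059     ]
-23.733004355347532 0.23925005154848683
-23.734284452677034 0.24003230650772062
66.90045426175158 0.15714141211639557
66.61525004223303 0.1571293479504762
[ 0.63040721 -0.21168024] [ 0.39645775 -0.16930513]
```

Request:
step_arm(moves=[[20,-32,-10,0,0,-1,-0.2],[40,-64,-30,0,0,-1,-0.2],[64,-97,-50,0,0,-1,-0.2],[64,-97,-90,0,0,-1,-0.2],[64,-97,-90,0,0,-1,-0.2],[64,-97,-90,0,0,-1,-0.2],[64,-97,-90,0,0,-1,-0.2]])

```text
time_s: 4.0
eef_pos: [0.6323, -0.214, 0.1633]
tool_rot: [0.693, -0.692, 0.142, -0.144]
force: [0.3, 0.1, 1.8]
gripper_width: 0.0513
```

```bash
python3 - <<'E'
from h import *
o=env.get_obs(); print(o["eef_pos"],o["force"],o["gripper_width"]); print(rot(o["tool_rot"]).as_matrix().round(3))
p=env.camera_params("wrist")
im=env.camera("wrist"); cv2.imwrite("pics/w1.png",im[:,:,::-1])
for n in("liner_tab",):
    r=env.place_of(n,"wrist"); print(n,[(round(d["score"],2),[round(float(v),3) for v in d["position"]]) for d in r[:2]])
E
```

```text
[ 0.63234035 -0.21400886  0.16327492] [0.26528602 0.11766956 1.77111914] 0.05132943864856494
[[ 0.918  0.003  0.395]
 [-0.395 -0.     0.919]
 [ 0.003 -1.     0.001]]
liner_tab [(0.67, [0.627, -0.212, 0.077])]
```

View pics/w1.png

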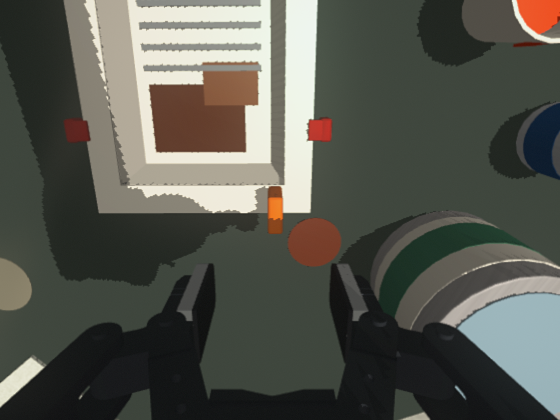

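```bash
python3 - <<'E'
from h import *
p=env.camera_params("wrist")
t=np.radians(-23.3); x=np.array([np.cos(t),np.sin(t)]); y=np.array([-x[1],x[0]])
c0=np.array([.631,-.2125])
im=cv2.imread("pics/w1.png")
for z in(.059,.089):
    P=[np.r_[c0+sx*.013*x+sy*.005*y,z] for sx,sy in((-1,-1),(1,-1),(1,1),(-1,1))]
    q=w2pix(P,p); print(z,q.round(1).tolist())
    cv2.polylines(im,[np.int32((q*16))],True,(255,0,0),1,shift=4)
cv2.imwrite("pics/w1o.png",cv2.resize(im[150:270,220:340],None,fx=5,fy=5,interpolation=cv2.INTER_NEAREST))
print((-cv2.Rodrigues(p["rvec"])[0].T@np.ravel(p["tvec"])).round(3))
E
```

```text
0.059 [[267.5, 183.0], [267.7, 216.9], [281.2, 216.9], [281.5, 182.9]]
0.089 [[267.0, 195.2], [267.3, 232.8], [282.4, 232.8], [282.7, 195.2]]
[ 0.557 -0.183  0.306]
```

View pics/w1o.png

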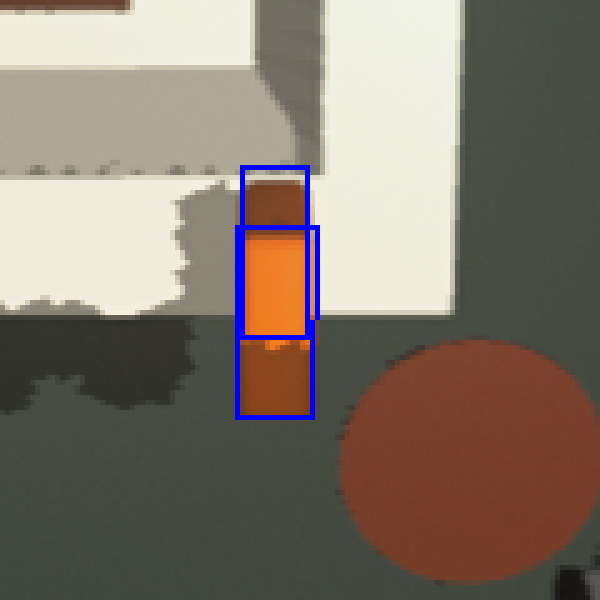

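Request:
step_arm(moves=[[-1,1,-40,0,0,0,-0.2],[-1,1,-70,0,0,0,-0.2],[-1,1,-90,0,0,0,-0.2],[-1,1,-97,0,0,0,-0.2],[-1,1,-97,0,0,0,-0.2],[-1,1,-97,0,0,0,-0.2]])

```text
time_s: 4.7
eef_pos: [0.6315, -0.2142, 0.0663]
tool_rot: [-0.692, 0.693, -0.142, 0.144]
force: [0.8, 0.7, 0.5]
gripper_width: 0.0515
```

Request:
step_arm(moves=[[0,0,0,0,0,0,0.4],[0,0,0,0,0,0,1],[0,0,0,0,0,0,1],[0,0,0,0,0,0,1],[0,0,0,0,0,0,1],[0,0,0,0,0,0,1]])

```text
time_s: 5.3
eef_pos: [0.6315, -0.2131, 0.0656]
tool_rot: [0.693, -0.692, 0.142, -0.144]
force: [1.2, 1.1, 5.1]
gripper_width: 0.009
```

```bash
python3 - <<'E'
from h import *
o=env.get_obs(); print(o["time_s"],o["eef_pos"],o["force"],o["ft_torque"],o["gripper_width"]); print(rot(o["tool_rot"]).as_matrix().round(3))
for c in("wrist","scene"):
    im=env.camera(c); cv2.imwrite(f"pics/{c}2.png",im[:,:,::-1])
E
```

```text
5.3 [ 0.63154095 -0.21314377  0.0655572 ] [1.21999929 1.13477588 5.13044397] [ 0.42650068 -0.07285202 -0.09902677] 0.00895893880446481
[[ 0.918  0.003  0.396]
 [-0.396  0.001  0.918]
 [ 0.002 -1.     0.002]]
```

View pics/wrist2.png

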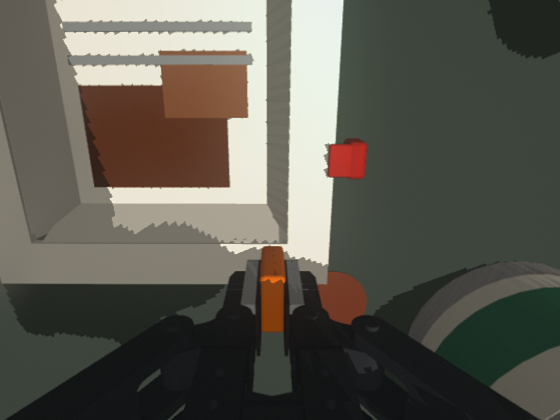

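```bash
python3 - <<'E'
from h import *
t=np.radians(-23.3); x=np.array([np.cos(t),np.sin(t)]); y=np.array([-x[1],x[0]])
for d in (1,2,3,4,5,6,7,8,10,12,14,16,18,20,22,24):
    f=np.radians(d); c,s=np.cos(f),np.sin(f)
    dx=.232*c-.0106*s-.232; dz=.232*s+.0106*c-.0106
    print(d,(1000*np.r_[dx*x,dz]).round(1),(-d*y).round(2))
E
```

```text
1 [-0.2  0.1  4. ] [-0.4  -0.92]
2 [-0.5  0.2  8.1] [-0.79 -1.84]
3 [-0.8  0.3 12.1] [-1.19 -2.76]
4 [-1.2  0.5 16.2] [-1.58 -3.67]
5 [-1.7  0.7 20.2] [-1.98 -4.59]
6 [-2.2  0.9 24.2] [-2.37 -5.51]
7 [-2.8  1.2 28.2] [-2.77 -6.43]
8 [-3.4  1.5 32.2] [-3.16 -7.35]
10 [-4.9  2.1 40.1] [-3.96 -9.18]
12 [-6.7  2.9 48. ] [ -4.75 -11.02]
14 [-8.7  3.7 55.8] [ -5.54 -12.86]
16 [-10.9   4.7  63.5] [ -6.33 -14.7 ]
18 [-13.4   5.8  71.2] [ -7.12 -16.53]
20 [-16.2   7.   78.7] [ -7.91 -18.37]
22 [-19.2   8.3  86.1] [ -8.7  -20.21]
24 [-22.4   9.6  93.4] [ -9.49 -22.04]
```

Request:
step_arm(moves=[[-0.2,0.1,4,-0.4,-0.92,0,1],[-0.5,0.2,8.1,-0.8,-1.84,0,1],[-0.8,0.3,12.1,-1.2,-2.76,0,1],[-1.2,0.5,16.2,-1.6,-3.67,0,1],[-1.2,0.5,16.2,-1.6,-3.67,0,1],[-1.2,0.5,16.2,-1.6,-3.67,0,1]])

```text
time_s: 6.0
eef_pos: [0.628, -0.2128, 0.0798]
tool_rot: [-0.687, 0.697, -0.12, 0.167]
force: [4.6, 1.6, -5.1]
gripper_width: 0.0089
```

```bash
python3 - <<'E'
from h import *
o=env.get_obs(); print(o["time_s"],o["eef_pos"],o["force"],o["ft_torque"],o["gripper_width"]); print(rot(o["tool_rot"]).as_matrix().round(3))
for c in("wrist","scene","top"):
    im=env.camera(c); cv2.imwrite(f"pics/{c}3.png",im[:,:,::-1])
a=cv2.imread("pics/scene3.png"); w=cv2.imread("pics/wrist3.png")
cv2.imwrite("pics/m3.png",np.hstack([cv2.resize(a[150:310,70:230],(400,400)),cv2.resize(w,(400,400))]))
E
```

```text
6.0 [ 0.62798099 -0.21283995  0.07984068] [ 4.55831097  1.59881208 -5.09908241] [ 0.41640393 -0.59972899 -0.23838057] 0.008879183950721955
[[ 0.916  0.063  0.397]
 [-0.396 -0.027  0.918]
 [ 0.069 -0.998 -0.   ]]
```

View pics/m3.png

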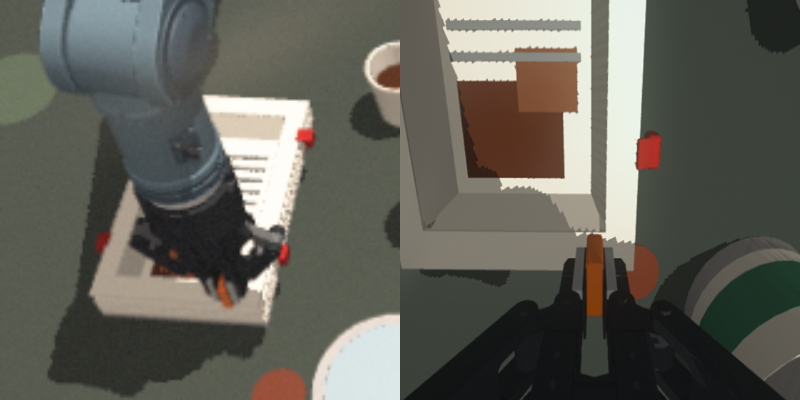

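Request:
step_arm(moves=[[1,-0.4,4,-0.4,-0.92,0,1],[0.8,-0.3,8,-0.8,-1.84,0,1],[0.2,0,12,-1.2,-2.76,0,1],[-0.4,0.2,16,-1.6,-3.67,0,1],[-1,0.4,20,-2,-4.6,0,1],[-1.7,0.7,24,-2.4,-5.5,0,1],[-1.7,0.7,24,-2.4,-5.5,0,1]])

```text
time_s: 6.85
eef_pos: [0.6257, -0.213, 0.105]
tool_rot: [-0.677, 0.703, -0.082, 0.203]
force: [-1.4, 0.7, -1.9]
gripper_width: 0.0089
```

```bash
python3 - <<'E'
from h import *
o=env.get_obs(); print(o["time_s"],o["eef_pos"],o["force"],o["ft_torque"],o["gripper_width"]); print(rot(o["tool_rot"]).as_matrix().round(3))
for c in("wrist","scene","top"):
    im=env.camera(c); cv2.imwrite(f"pics/{c}4.png",im[:,:,::-1])
a=cv2.imread("pics/scene4.png"); w=cv2.imread("pics/top4.png")
cv2.imwrite("pics/m4.png",np.hstack([cv2.resize(a[150:310,70:230],(400,400)),cv2.resize(w[170:300,320:450],(400,400))]))
E
```

```text
6.85 [ 0.6257192  -0.21304916  0.10500403] [-1.39384696  0.65067789 -1.90238656] [0.63554059 0.53965571 0.07760681] 0.008901400361619172
[[ 0.904  0.158  0.397]
 [-0.39  -0.07   0.918]
 [ 0.173 -0.985 -0.001]]
```

View pics/m4.png

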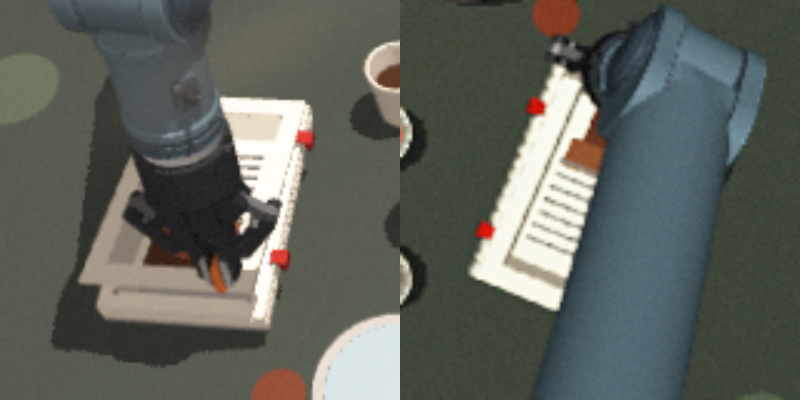

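Request:
step_arm(moves=[[-1.8,0.8,8,-0.8,-1.84,0,1],[-3.8,1.6,15.7,-1.6,-3.67,0,1],[-6,2.6,23.4,-2.4,-5.5,0,1],[-8.5,3.7,31,-3.16,-7.35,0,1],[-11.3,4.9,38.6,-3.96,-9.18,0,1],[-14.3,6.2,46,-4.75,-11,0,1],[-14.3,6.2,46,-4.75,-11,0,1],[-14.3,6.2,46,-4.75,-11,0,1]])

```text
time_s: 7.8
eef_pos: [0.6136, -0.2072, 0.1512]
tool_rot: [-0.652, 0.707, -0.008, 0.273]
force: [-0.4, 0.4, -0.8]
gripper_width: 0.0091
```

```bash
python3 - <<'E'
from h import *
o=env.get_obs(); print(o["time_s"],o["eef_pos"],o["force"],o["ft_torque"],o["gripper_width"]); print(rot(o["tool_rot"]).as_matrix().round(3))
for c in("wrist","scene","top"):
    im=env.camera(c); cv2.imwrite(f"pics/{c}5.png",im[:,:,::-1])
a=cv2.imread("pics/scene5.png"); w=cv2.imread("pics/wrist5.png")
cv2.imwrite("pics/m5.png",np.hstack([cv2.resize(a[150:310,70:230],(400,400)),cv2.resize(w,(400,400))]))
E
```

```text
7.8 [ 0.61357775 -0.20719205  0.15122098] [-0.37152922  0.37670524 -0.77991431] [0.16059321 0.45613389 0.06372285] 0.00910525873949062
[[ 0.851  0.345  0.397]
 [-0.367 -0.15   0.918]
 [ 0.376 -0.927 -0.001]]
```

View pics/m5.png

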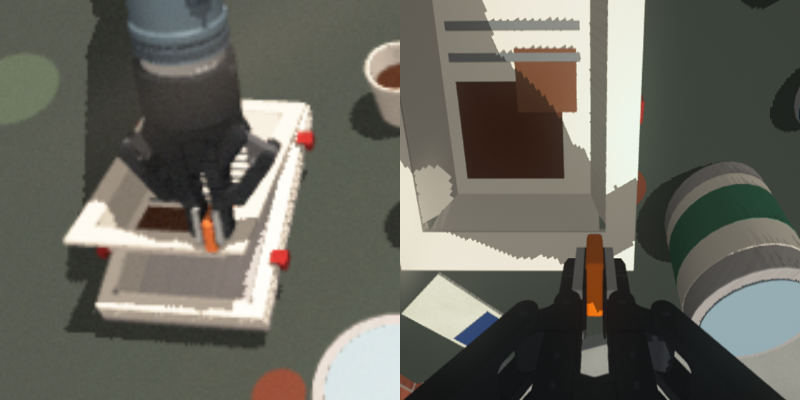

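Request:
step_arm(moves=[[0,0,10,0,0,0,1],[0,0,30,0,0,0,1],[0,0,55,0,0,0,1],[0,0,80,0,0,0,1],[0,0,90,0,0,0,1],[0,0,90,0,0,0,1]])

```text
time_s: 8.55
eef_pos: [0.6142, -0.2068, 0.2428]
tool_rot: [-0.652, 0.707, -0.007, 0.274]
force: [0.8, 0.4, -0.6]
gripper_width: 0.0088
```

Request:
step_arm(moves=[[0,0,0,1.6,3.7,0,1],[0,0,0,3.2,7.3,0,1],[0,0,0,4.8,11,0,1],[0,0,0,6.4,14.7,0,1],[0,0,0,7.6,18,0,1],[0,0,0,8.7,20.2,0,1],[0,0,0,8.7,20.2,0,1]])

```text
time_s: 9.25
eef_pos: [0.6129, -0.2065, 0.238]
tool_rot: [-0.692, 0.693, -0.145, 0.142]
force: [-0.6, -0.0, -0.5]
gripper_width: 0.0087
```

```bash
python3 - <<'E'
from h import *
o=env.get_obs(); print(o["time_s"],o["eef_pos"],o["force"],o["ft_torque"],o["gripper_width"],o["q"]); print(rot(o["tool_rot"]).as_matrix().round(3))
for c in("wrist","scene","top"):
    im=env.camera(c); cv2.imwrite(f"pics/{c}6.png",im[:,:,::-1])
a=cv2.imread("pics/scene6.png"); w=cv2.imread("pics/wrist6.png")
cv2.imwrite("pics/m6.png",np.hstack([cv2.resize(a[130:310,70:250],(400,400)),cv2.resize(w,(400,400))]))
E
```

```text
9.25 [ 0.61285555 -0.20650043  0.23803554] [-0.58143191 -0.02296049 -0.46742933] [-0.03032765 -0.07419385 -0.03072979] 0.008749594359476705 [-0.23208414  0.42864047  0.64608168  1.62032498 -0.27042523  1.18762685
  1.63586204]
[[ 0.918 -0.004  0.397]
 [-0.397 -0.001  0.918]
 [-0.003 -1.    -0.003]]
```

View pics/m6.png

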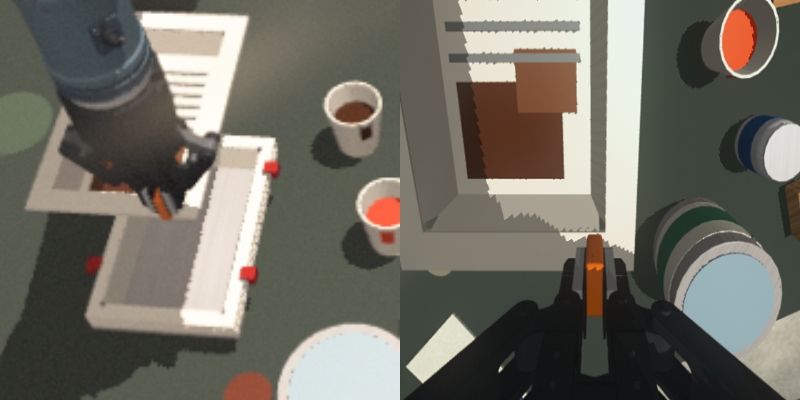

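Request:
step_arm(moves=[[0,15,0,0,0,0,1],[-1,45,0,0,0,0,1],[-2,80,0,0,0,0,1],[-3,115,0,0,0,0,1],[-4,150,0,0,0,0,1],[-5,185,0,0,0,0,1],[-6,220,0,0,0,0,1],[-6,250,0,0,0,0,1]])

```text
time_s: 10.2
eef_pos: [0.6055, 0.0479, 0.2405]
tool_rot: [0.693, -0.692, 0.142, -0.142]
force: [-0.1, -0.7, -0.9]
gripper_width: 0.0089
```

Request:
step_arm(moves=[[0,35,0,0,0,0,1],[-1,70,0,0,0,0,1],[-2,105,0,0,0,0,1],[-3,140,-10,0,0,0,1],[-4,170,-20,0,0,0,1],[-4,190,-30,0,0,0,1],[-4,198,-40,0,0,0,1],[-4,198,-45,0,0,0,1]])

```text
time_s: 11.0
eef_pos: [0.6014, 0.2427, 0.1938]
tool_rot: [-0.692, 0.693, -0.143, 0.142]
force: [-0.0, -0.6, -0.1]
gripper_width: 0.0086
```

Request:
step_arm(moves=[[0,0,0,0,0,0,1],[0,0,0,0,0,0,1],[0,0,0,0,0,0,1]])

```text
time_s: 11.3
eef_pos: [0.6038, 0.2394, 0.1963]
tool_rot: [-0.692, 0.692, -0.144, 0.145]
force: [0.0, 0.4, -0.5]
gripper_width: 0.0091
```

```bash
python3 - <<'E'
from h import *
o=env.get_obs(); print(o["time_s"],o["eef_pos"],o["force"],o["gripper_width"],np.abs(o["qd"]).max()); print(rot(o["tool_rot"]).as_matrix().round(3))
p=env.camera_params("top")
print("card",pix2w([[204,198],[288,216],[272,290],[187,271]],.004,p).mean(0))
for c in("wrist","scene","top"):
    im=env.camera(c); cv2.imwrite(f"pics/{c}7.png",im[:,:,::-1])
    for n in("liner_centre","liner_tab","liner_far_end","stack_rim","stack","cardboard_centre","cup_brown","cup_red"):
        r=env.place_of(n,c); print(c,n,[(round(d["score"],2),[round(float(v),3) for v in d["position"]]) for d in r[:2]])
E
```

```text
11.3 [0.60380505 0.2393507  0.19629368] [ 2.78786412e-04  3.99071859e-01 -5.29233515e-01] 0.009126117048291582 0.00833633894545752
[[ 0.917  0.001  0.4  ]
 [-0.4   -0.001  0.917]
 [ 0.001 -1.    -0.001]]
card [0.47946366 0.23024416 0.004     ]
wrist liner_centre []
wrist liner_tab []
wrist liner_far_end []
wrist stack_rim []
wrist stack []
wrist cardboard_centre [(0.48, [0.569, 0.001, -0.004])]
wrist cup_brown []
wrist cup_red [(0.69, [0.568, -0.003, -0.002])]
scene liner_centre [(0.96, [0.477, 0.238, 0.189])]
scene liner_tab [(0.62, [0.599, 0.243, 0.21])]
scene liner_far_end [(0.71, [0.372, 0.29, 0.182])]
scene stack_rim [(0.69, [0.509, -0.213, 0.055])]
scene stack [(0.91, [0.504, -0.216, -0.002])]
scene cardboard_centre [(0.61, [0.48, 0.239, 0.004])]
scene cup_brown [(0.9, [0.423, -0.0, -0.002])]
scene cup_red [(0.93, [0.571, 0.0, 0.002]), (0.53, [0.476, 0.239, 0.183])]
top liner_centre [(0.55, [0.48, 0.238, 0.191]), (0.39, [0.568, -0.002, -0.0])]
top liner_tab [(0.89, [0.603, 0.241, 0.208])]
top liner_far_end [(0.19, [0.427, -0.001, -0.0])]
top stack_rim [(0.83, [0.506, -0.213, 0.06]), (0.21, [0.777, -0.102, -0.0])]
top stack [(0.73, [0.512, -0.215, -0.005])]
top cardboard_centre []
top cup_brown [(0.95, [0.425, -0.0, -0.002]), (0.53, [0.509, -0.211, -0.001])]
top cup_red [(0.54, [0.57, -0.006, 0.002]), (0.28, [0.425, 0.0, 0.002])]
```

View pics/scene7.png

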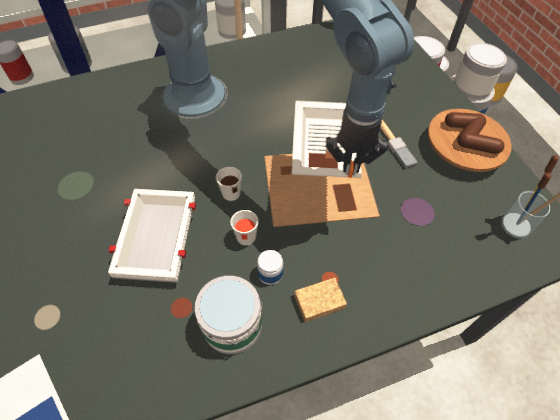

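View pics/top7.png

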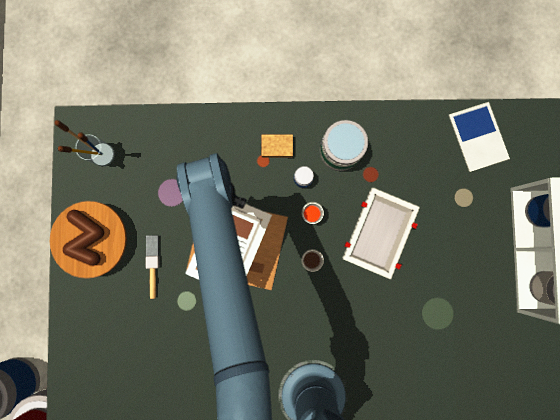

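```bash
python3 - <<'E'
from h import *
for c in("scene","top"):
    im=cv2.imread(f"pics/{c}0.png"); hsv=cv2.cvtColor(im,cv2.COLOR_BGR2HSV)
    m=cv2.inRange(hsv,(5,80,60),(25,255,255))
    cs=cv2.findContours(m,cv2.RETR_EXTERNAL,cv2.CHAIN_APPROX_NONE)[0]
    k=max((q for q in cs if cv2.contourArea(q)>500 and (q.mean((0,1))[0]>200 if c=="top" else q.mean((0,1))[1]<250)),key=cv2.contourArea)
    h=cv2.convexHull(k); a=cv2.approxPolyDP(h,8,True).reshape(-1,2); print(c,a.tolist())
    W=pix2w(a,.004,env.camera_params(c)); print(W.round(4).tolist(),W.mean(0)); print(np.linalg.norm(W-np.roll(W,1,0),axis=1))
E
```

```text
scene [[359, 148], [379, 216], [273, 226], [264, 156]]
[[0.3993, 0.3992, 0.004], [0.6332, 0.3427, 0.004], [0.5677, 0.0713, 0.004], [0.3352, 0.1269, 0.004]] [0.4838663  0.23504406 0.004     ]
[0.27978285 0.24065416 0.27918839 0.23910576]
top [[204, 197], [287, 216], [271, 289], [186, 270]]
[[0.6316, 0.3386, 0.004], [0.5658, 0.0703, 0.004], [0.3332, 0.1249, 0.004], [0.397, 0.3968, 0.004]] [0.48189854 0.23264248 0.004     ]
[0.24175155 0.27629114 0.23892193 0.27919759]
```

```bash
python3 - <<'E'
from h import *
o=env.get_obs(); print(o["time_s"],o["eef_pos"],o["gripper_width"],np.abs(o["qd"]).max())
print(env.finish_job())
E
```

```text
12.65 [0.6027724  0.24160089 0.19543008] 0.00894660608354665 0.0022283023847678154
the job is handed in; nothing more can be done
None
```

I peeled the top liner off the stack, and the arm is holding it by its tab over the cardboard. I handed the job in at 12.65 s.

**Peel:** I gripped the orange tab and turned the liner up about its far end to 22° (about 0.38 rad), with that end still resting on the stack. I then lifted it clear, levelled it and carried it over the cups. I read the wrist force only at the end of each move; the largest reading was about 7 N.

**Last checks:**
- **Grip:** the arm was still and the fingers were 9 mm apart on the tab.
- **Liner:** the tool was level to within about 0.2°. The liner was right way up, with its middle near (0.48, 0.24) and about 19 cm above the bench.
- **Stack:** it was found within about 5 mm of where it started, which is the detector's own error.
- **Other things:** the two cups were found where they began. The tins, brush and sanding block looked unmoved in the pictures, but I did not measure them again.

**Disagreement:** estimates of the cardboard's middle in y ran from 0.230 to 0.242. My best corner fit was about (0.483, 0.234), which puts the liner within about 1 cm of it.

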